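Foot the horn bracket into the gramophone case

ROBOT

A 6-joint arm with a two-finger parallel gripper is mounted at the origin on the work surface. World frame = base frame: x ahead of the robot, y to its left, z up, the work surface at z = 0. Lengths are in m, angles in rad, forces in N, time in s.
With the tool pointing down it reaches from about 0.25 to 0.775 m from the base axis. Payload 4 kg.
Tool frame: the origin (TCP) lies on the centre line of the jaws, within the pads' length; the fingertips stand 25 mm ahead of it and the grasp point (between the pads) lies 6 mm ahead of it; z points along the fingers, y is the line along which they close (so a half turn about z gives the same grasp; the last joint's range is limited). The gripper opens to 94 mm and grips with 3 to 60 N. Pads are 16 mm wide; open, the fingers measure 119 mm over their backs; the gripper's body (75 mm by 177 mm) begins 78 mm behind the grasp point.
Start: joints at [1.149, 0.087, 1.371, -0, 1.684, -0.103], TCP at [0.172, 0.522, 0.231] pointing down, gripper open.
Joint ranges: [-3.1, 3.1], [-0.76, 2.03], [0.27, 2.55], [-1.08, 4.22], [0.17, 2.65], [-2.57, 2.57]. Speed limits (rad/s): [2.79, 2.79, 3.14, 3.14, 3.14, 3.14].

INTERFACE

Orientations are given as [roll, pitch, yaw] about the fixed x, y, z axes, in that order (R = Rz(yaw) Ry(pitch) Rx(roll)).
In Python, from bench import robot, imaging gives the robot as it stands. The module is installed in compiled form; this text tells all that it offers.
- The arm moves only by the tool drive_tool, never from a script. Its argument "series" is a list of rows, each a list of 3 entries, a list of its own where there are three numbers: the finger opening in m, from 0 to 0.094, then the shift along the tool's x, y, z in m, then the turn, a rotation vector about the tool's x, y, z in rad. A call has 1 to 5 rows; each row is the pose to reach, as a shift and turn from the pose commanded when the call began, along the tool's axes at that moment; what a row does not reach only later rows make up. A row lasts 1/8 s, in which the tool goes at most 62.5 mm and 10.7 degrees, less where a joint would pass 70% of its speed; a pose out of reach is approached as far as the arm can. A call with a gripper value outside its range is refused whole. The fingers move at their own pace and stop on an object; the grip force is fixed at half the most. Time passes only in rows, so rows that repeat a pose let the fingers close. It gives the time, the measured TCP pose, the force, the opening and the grip force at its end, in the units of the state.
- robot.get_obs(): the state, without advancing time (a new reading comes with each control period).
- imaging.snapshot(name): name is "side" or "top"; returns the picture (480x640x3 uint8, red, green, blue); there is no depth.
- imaging.get_calibration(name): a dict with "intrinsics" (3x3 intrinsics, pixels), "k1" (the pictures are not rectified: a ray, as slopes to the right and down, at radius r is drawn at 1 + k1 r^2 times it, then the intrinsics apply), "position" and "rotation" of the camera in the world. Camera axes: x right, y up, looking along -z (the intrinsics and any distortion apply to the point x, -y, -z); pixel columns grow to the right and rows downward; lengths in m; the calibration is good to about 2 mm. A picture is of the moment at which its call begins. get_calibration takes no time and is no camera call.
- robot.close_job(): hands the job in; it is judged then, once.
The state is a dict: "time": time; "joint_positions": joint angles; "qvel": joint speeds; "joint_torque": joint torques, N m; "tool_pos": TCP position; "ee_rot": TCP orientation; "wrist_force": force on the tool from outside, world axes, zero at the start; "wrist_torque": the same for the moment, N m; "width": finger opening in m; "finger_force": force on a finger pad.
Only numpy, scipy, OpenCV 4.12 (cv2) and the standard library are available. Lean on these libraries where they do the work, as an engineer would, in place of code of your own. Each camera call takes 0.05 s, during which the arm holds its last target. There are 200 camera calls.

TASK

Put the long-footed horn bracket into the gramophone motor case: tilt it toe down, slip the foot through the opening in the deck and in under the long covered part, then right it so that it stands flat on the case floor, post upright near the middle of the opening and foot squarely under the deck, and let go. Lower it all the way in the hand without dropping it, and leave the short-footed bracket standing where it is.

Things in the scene. Friction and masses are not known exactly. Their poses are not given: they have to be found in the camera images.
- bracket: L-shaped cast-aluminium bracket, 190 g, standing on its foot. Foot 90 x 40 x 10 mm thick; post a flat bar 18 (x) x 14 mm (y), top 150 mm above the underside. Origin: on the underside, below the post's axis; z up the post; foot from x = -78 (toe) to +12 mm (heel). Grip the post across y about 130 mm above the underside, so that the fingers stay above the deck when it stands in the case.
- toe (a point): The toe of the long-footed bracket: middle of the foot's front lower edge, 78 mm from the bracket's origin along its -x. Axes as the bracket's.
- short_bracket: Look-alike to leave alone: same post, but a foot only 42 mm long (x = -30 to +12 mm), 40 wide, 10 thick. Origin and axes as for the long one; 140 g.
- case: Fixed dark wooden box with a paler deck, 230 (x) x 220 mm (y). Origin: at counter height under the centre of the deck's 70 x 70 mm opening; z up. Deck 8 mm thick, top 92 mm up; inner floor 8 mm up; clear height 76 mm. Inside x = -162 to +52, y = -102 to +102 mm: the long covered part is on -x, the robot's side; the toe goes in that way. Boss and spindle on the deck at x = -115 mm, 114 mm up.

How it is judged:
On the way:
1. The toe is in under the covered part of the deck while the bracket is tilted (z of toe in the frame of case below 0.08 m and x of toe in the frame of case between -0.16 and -0.036 m and horizontal distance between bracket and case below 0.06 m and angle between bracket's own z axis and vertical above 0.2 rad), for 0.1 s.
At the end, for the whole second after the job is handed in: The long-footed bracket stands on the case floor (underside within 7 mm of the floor), upright within 8 degrees, post within 20 mm of the centre of the opening, foot along the case's x axis within 12 degrees with its toe under the long covered part, let go and at rest (angle between bracket's own z axis and vertical below 0.14 rad and z of bracket in the frame of case between 0 and 0.015 m and horizontal distance between bracket and case below 0.02 m and angle between the x axis of bracket and the x axis of case, either way round below 0.21 rad and x of toe in the frame of case below -0.045 m and linear speed of bracket below 0.02 m/s and angular speed of bracket below 0.1 rad/s); the robot touches nothing.
It fails at once if The short-footed bracket is shifted more than 30 mm or tipped over (distance of short_bracket from where it was at the start of the episode above 0.03 m or angle between short_bracket's own z axis and vertical above 0.5 rad).
It fails at once if The long-footed bracket is dropped into the case: falling faster than 0.5 m/s at the opening with no finger on it (horizontal distance between bracket and case below 0.1 m and contact force between the fingers and bracket below 0.2 N and linear speed of bracket above 0.5 m/s).
It also fails if it takes over 43 s, if anything falls off the work surface, if the arm or the gripper's body presses on something with over 40 N, if the wrist force passes 120 N, or if a joint passes its speed limit or range.

## Working session

There is one attempt and no reset: what is moved stays moved. The work goes in short steps, Python scripts to look and compute and a tool call to move; the robot and the scene stay as the last step left them, time stands still between calls to the robot, and variables do not carry over. Pictures are saved under pics/ and viewed, at most 10 in all, crops included, and the job is handed in when it is done.

Besides the shell and the picture viewer there is one more tool, called by a JSON object that holds its "api" and its "payload". drive_tool: Moves the arm, as the interface text tells. Its arguments: {"type":"object","properties":{"series":{"type":"array"}},"required":["series"]}

```bash
mkdir -p pics
python3 - <<'E'
from bench import robot, imaging
import cv2
for n in("side","top"):
    cv2.imwrite(f"pics/{n}0.png",imaging.snapshot(n)[:,:,::-1]); print(imaging.get_calibration(n))
o=robot.get_obs(); print(o)
E
```

```text
{'intrinsics': array([[454.70872869,   0.        , 323.29088426],
       [  0.        , 454.70872869, 239.55543417],
       [  0.        ,   0.        ,   1.        ]]), 'k1': -0.011844142200067995, 'position': array([0.28086983, 0.50766374, 0.6253672 ]), 'rotation': array([ 7.79270110e-01, -5.13216980e-04, -2.74340763e+00])}
{'intrinsics': array([[477.87813006,   0.        , 311.83663938],
       [  0.        , 477.87813006, 236.4195166 ],
       [  0.        ,   0.        ,   1.        ]]), 'k1': 0.018172129593847394, 'position': array([ 0.34306436, -0.05885492,  0.8273328 ]), 'rotation': array([ 0.21311299, -0.00437498, -1.57626661])}
{'time': 0.1, 'joint_positions': array([ 1.14888437e+00,  8.78951185e-02,  1.37210001e+00,  4.97402159e-06,
        1.68359484e+00, -1.03091455e-01]), 'qvel': array([ 0.00059656, -0.00037618, -0.00342405,  0.00017576, -0.00080717,
       -0.00042855]), 'joint_torque': array([ 2.26319244e-03, -3.41248477e+01, -3.03303480e+01,  7.20658503e-02,
        3.03655188e-02, -9.84904113e-05]), 'tool_pos': array([0.17221143, 0.5218768 , 0.22941509]), 'ee_rot': array([-3.13960646e+00, -2.10458295e-04,  2.82277250e+00]), 'wrist_force': array([ 0.35192291, -0.4074795 ,  0.54549169]), 'wrist_torque': array([-0.00604023,  0.002017  , -0.00408727]), 'finger_force': 0.0, 'width': 0.09394619649734763}
```

View pics/side0.png

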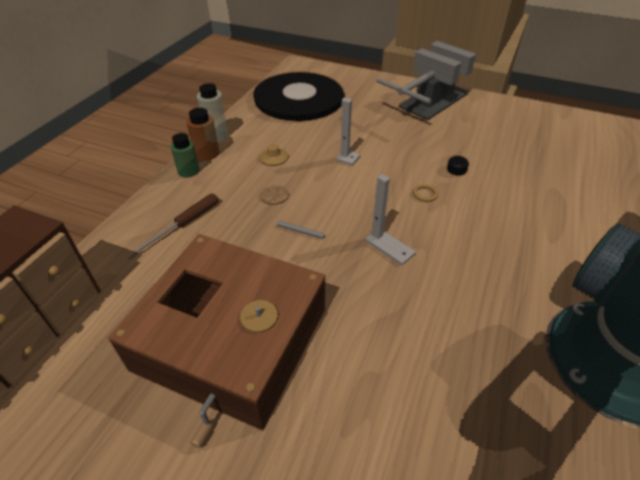

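View pics/top0.png

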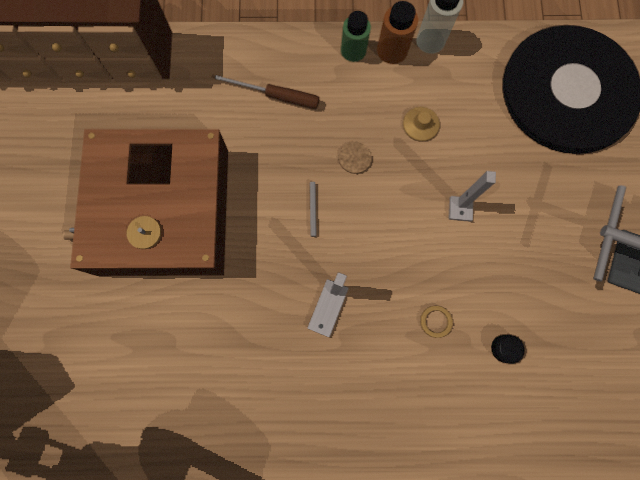

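The long bracket is at side (385,220) and top (335,305). The short one is at side (347,130) and top (470,200). The opening is at side (190,293) and top (150,164). I'll enlarge these.

Run:
```python
import cv2,numpy as np
def c(n,x,y,w=100):
    i=cv2.imread(f"pics/{n}0.png")[y:y+75*w//100,x:x+w]; i=cv2.resize(i,(400,300),interpolation=cv2.INTER_CUBIC)
    return i
m=np.vstack([np.hstack([c("side",345,172,120),c("top",295,265,100)]),np.hstack([c("side",140,255),c("top",100,127)])])
m=cv2.convertScaleAbs(m,alpha=1.5,beta=20)
cv2.imwrite("pics/m.png",m)
```

```text
(no output)
```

View pics/m.png

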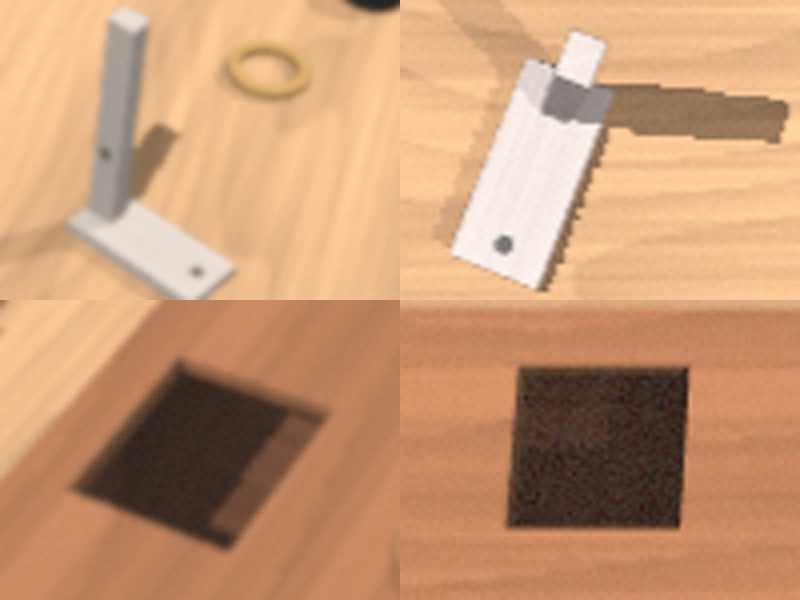

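Pixels read from the crops:
- **Post top centre:** top (340.3,279.9), side (383.4,178.3).
- **Foot top corners, top view:** toe (308,328.8) and (330.8,337.5); heel (326.8,280) and (348,288).
- **Foot, side view:** toe corner (415.5,253), heel corner (366,239).
- **Opening corners:** listed in the script.

```bash
cat > h.py <<'E'
import numpy as np
from bench import imaging
from scipy.spatial.transform import Rotation as R
import cv2
def ray(n,p):
    c=imaging.get_calibration(n); K=c["intrinsics"]
    u=cv2.undistortPoints(np.array([[p]],float),K,np.array([c["k1"],0,0,0.]))[0,0]
    d=R.from_euler("xyz",c["rotation"]).apply([u[0],-u[1],-1]); return np.array(c["position"]),d/np.linalg.norm(d)
def tri(ps,pt):
    A=[];b=[];
    for n,p in(("side",ps),("top",pt)):
        o,d=ray(n,p); M=np.eye(3)-np.outer(d,d); A.append(M); b.append(M@o)
    x,*_=np.linalg.lstsq(np.vstack(A),np.hstack(b),rcond=None)
    return x,np.linalg.norm(np.vstack(A)@x-np.hstack(b))
def atz(n,p,z):
    o,d=ray(n,p); return o+d*(z-o[2])/d[2]
E
python3 - <<'E'
from h import *
np.set_printoptions(precision=4,suppress=True)
print("post",tri((383.4,178.3),(340.3,279.9)))
print("toe c",tri((415.5,253),(308,328.8)))   # maybe pairing wrong
print("toe c2",tri((415.5,253),(330.8,337.5)))
print("heel",tri((366,239),(326.8,280)))
q=[atz("top",p,.01) for p in[(308,328.8),(330.8,337.5),(348,288),(326.8,280)]]
print("foot",np.array(q)); t=(q[0]+q[1])/2;h=(q[2]+q[3])/2;d=h-t;print(t,h,np.linalg.norm(d),np.arctan2(d[1],d[0]), "origin",h-d/np.linalg.norm(d)*.012)
S=[(185,269.5),(222.5,283),(197.5,317.5),(158,302)];T=[(172.25,143.75),(170.25,184),(126.75,184),(129.75,143.75)]
X=[tri(a,b) for a,b in zip(S,T)]
for x in X: print(x)
P=np.array([x[0] for x in X]); print(P.mean(0),P[0]-P[1],P[3]-P[2],P[3]-P[0])
Q=np.array([atz("top",p,.092) for p in T]);print(Q,Q.mean(0))
Q=np.array([atz("side",p,.092) for p in S]);print(Q,Q.mean(0))
# case screws: deck corners for yaw
s=[(92,136),(211,136),(206,258),(81,258)]
Q=np.array([atz("top",p,.092) for p in s]);print(Q)
E
```

```text
post (array([ 0.4264, -0.103 ,  0.1473]), np.float64(0.00019537487856166122))
toe c (array([ 0.3515, -0.057 ,  0.0402]), np.float64(0.012923601881600239))
toe c2 (array([ 0.3466, -0.0945,  0.0019]), np.float64(0.00031763601285636993))
heel (array([ 0.4432, -0.0888,  0.0068]), np.float64(0.0006697309764963311))
foot [[ 0.3613 -0.0561  0.01  ]
 [ 0.3468 -0.0942  0.01  ]
 [ 0.4294 -0.1247  0.01  ]
 [ 0.4433 -0.0887  0.01  ]]
[ 0.3541 -0.0751  0.01  ] [ 0.4363 -0.1067  0.01  ] 0.08812711148747693 -0.3664208292952689 origin [ 0.4251 -0.1024  0.01  ]
(array([0.6582, 0.1648, 0.0913]), np.float64(0.0007433018402237121))
(array([0.59  , 0.1647, 0.0904]), np.float64(0.000134003960419174))
(array([0.5891, 0.2334, 0.0921]), np.float64(0.0006999535695521674))
(array([0.6573, 0.2332, 0.0928]), np.float64(0.0011728067604761965))
[0.6237 0.199  0.0916] [0.0681 0.0001 0.0009] [ 0.0683 -0.0002  0.0007] [-0.0009  0.0685  0.0014]
[[0.6584 0.1648 0.092 ]
 [0.5894 0.1642 0.092 ]
 [0.5896 0.2336 0.092 ]
 [0.6585 0.2339 0.092 ]] [0.624  0.1991 0.092 ]
[[0.6571 0.1652 0.092 ]
 [0.5892 0.1657 0.092 ]
 [0.5886 0.2334 0.092 ]
 [0.6569 0.2328 0.092 ]] [0.6229 0.1993 0.092 ]
[[0.6721 0.2962 0.092 ]
 [0.6719 0.102  0.092 ]
 [0.4686 0.1019 0.092 ]
 [0.4696 0.2949 0.092 ]]
```

The bracket is at (0.426,-0.103) with yaw -0.37, and its height checks out. The case is at (0.6235,0.199) with yaw 0. Next I plan the insertion in the x-z plane.

```bash
cat > plan.py <<'E'
import numpy as np
from scipy.sparse import coo_matrix
from scipy.sparse.csgraph import dijkstra
def edge(x0,x1,z0,z1,s=2.5):
    X,Z=np.meshgrid(np.linspace(x0,x1,int((x1-x0)/s)+2),np.linspace(z0,z1,int((z1-z0)/s)+2))
    m=(X==x0)|(X==x1)|(Z==z0)|(Z==z1); return np.c_[X[m],Z[m]]
pts=np.vstack([edge(-78,12,0,10),edge(-9,9,10,150),edge(-12,12,110,205,8),edge(-40,40,205,330,8)])
obs=[(-400,400,-60,8),(-175,-35,84,92),(35,65,84,92),(-140,-90,92,114),(-300,-162,0,8),(-175,-162,8,92),(52,65,8,92)]
def clear(ox,oz,th):
    c,s=np.cos(th),np.sin(th)
    x=ox+pts[:,0]*c-pts[:,1]*s; z=oz+pts[:,0]*s+pts[:,1]*c
    best=1e3
    for a,b,lo,hi in obs:
        dx=np.maximum(a-x,x-b); dz=np.maximum(lo-z,z-hi)
        d=np.hypot(np.maximum(dx,0),np.maximum(dz,0))+np.minimum(np.maximum(dx,dz),0); best=min(best,d.min())
    return best
if __name__=="__main__":
    OX=np.arange(-30,81,3.); OZ=np.arange(10,200,3.); TH=np.radians(np.arange(0,86,3.))
    C=np.array([[[clear(a,b,t) for t in TH] for b in OZ] for a in OX])
    idx=np.arange(C.size).reshape(C.shape); r=[];cc=[];w=[]
    from itertools import product
    W=1+(10/np.clip(C,.5,30))**2
    for d in product((-1,0,1),repeat=3):
        if d==(0,0,0): continue
        sl=[slice(max(0,-k),n-max(0,k)) for k,n in zip(d,C.shape)]; s2=[slice(max(0,k),n-max(0,-k)) for k,n in zip(d,C.shape)]
        a=tuple(sl);b=tuple(s2); ok=(C[a]>.5)&(C[b]>.5)
        r+=list(idx[a][ok]);cc+=list(idx[b][ok]);w+=list((np.linalg.norm(d)*(W[a]+W[b])/2)[ok])
    G=coo_matrix((w,(r,cc)),shape=(C.size,)*2).tocsr()
    goal=idx[10,0,0]; D,P=dijkstra(G,indices=goal,return_predecessors=True)
    st=idx[:,-1,:][C[:,-1,:]>10]; n=st[np.argmin(D[st])]
    while n!=goal:
        i,j,k=np.unravel_index(n,C.shape); print(OX[i],OZ[j],round(np.degrees(TH[k])),round(C[i,j,k],1)); n=P[n]
E
python3 plan.py
```

```text
15.0 199.0 81 42.1
15.0 196.0 81 39.9
15.0 193.0 81 37.8
15.0 190.0 81 35.9
15.0 187.0 81 34.1
15.0 184.0 81 32.4
15.0 181.0 81 31.0
15.0 178.0 81 29.8
15.0 175.0 81 28.9
15.0 172.0 81 28.3
15.0 169.0 81 28.0
15.0 166.0 81 27.9
15.0 163.0 81 27.9
15.0 160.0 81 27.9
15.0 157.0 81 28.0
15.0 154.0 81 28.5
15.0 151.0 81 28.9
15.0 148.0 81 28.5
15.0 145.0 81 28.0
15.0 142.0 81 27.6
15.0 139.0 78 27.5
15.0 136.0 78 28.1
15.0 133.0 78 28.1
15.0 130.0 78 27.1
15.0 127.0 75 27.2
15.0 124.0 75 26.9
15.0 121.0 72 26.1
15.0 118.0 72 26.6
15.0 115.0 69 25.6
15.0 112.0 69 25.9
15.0 109.0 66 25.2
15.0 106.0 63 24.2
15.0 103.0 60 22.8
15.0 100.0 57 21.1
12.0 97.0 54 20.4
12.0 94.0 51 19.2
9.0 91.0 48 18.0
9.0 88.0 45 18.1
9.0 85.0 42 17.1
9.0 82.0 42 17.0
9.0 79.0 39 16.7
9.0 76.0 36 16.3
9.0 73.0 33 16.5
9.0 70.0 30 17.5
9.0 67.0 27 18.9
9.0 64.0 24 19.8
9.0 61.0 21 20.6
9.0 58.0 18 21.8
9.0 55.0 15 23.5
9.0 52.0 12 23.1
6.0 49.0 9 24.8
3.0 46.0 6 24.0
3.0 43.0 3 25.1
0.0 40.0 0 26.0
0.0 37.0 0 26.0
0.0 34.0 0 26.0
0.0 31.0 0 23.0
0.0 28.0 0 20.0
0.0 25.0 0 17.0
0.0 22.0 0 14.0
0.0 19.0 0 11.0
0.0 16.0 0 8.0
0.0 13.0 0 5.0
```

```bash
cat >> h.py <<'E'
from bench import robot
np.set_printoptions(precision=4,suppress=True)
def rel(p,Rt,p0=None,R0=None):
    if p0 is None:
        o=robot.get_obs(); p0=o["tool_pos"]; R0=R.from_euler("xyz",o["ee_rot"])
    return R0.inv().apply(np.array(p)-p0),(R0.inv()*Rt).as_rotvec()
down=lambda yaw:R.from_euler("xyz",[np.pi,0,yaw])
E
python3 - <<'E'
from h import *
print(rel([.4262,-.1028,.205],down(2.775)),rel([.4262,-.1028,.136],down(2.775)))
print(atz("top",(461,208),.01))
from plan import clear
for w in [(22,160,52),(22,140,52),(22,125,52),(22,110,52),(15,100,50),(9,88,45),(9,70,30),(9,62,20),(5,50,10),(0,40,0)]: print(w,clear(w[0],w[1],np.radians(w[2])))
E
```

```text
(array([-0.437 , -0.5135,  0.0253]), array([-0.002 , -0.0002,  0.0478])) (array([-0.437 , -0.5134,  0.0943]), array([-0.002 , -0.0002,  0.0478]))
[ 0.5702 -0.328   0.01  ]
(22, 160, 52) 10.719469486715887
(22, 140, 52) 1.098297388531435
(22, 125, 52) 9.71345372402719
(22, 110, 52) 18.916760308271552
(15, 100, 50) 18.023242660517774
(9, 88, 45) 18.07990922393378
(9, 70, 30) 17.538533235094384
(9, 62, 20) 20.035740324160425
(5, 50, 10) 23.12030887584053
(0, 40, 0) 26.0
```

{"api": "drive_tool", "payload": {"series": [[0.094,[-0.04,-0.047,0],[0,0,0.01]],[0.094,[-0.08,-0.094,0],[0,0,0.02]],[0.094,[-0.12,-0.141,0],[0,0,0.03]],[0.094,[-0.16,-0.188,0],[0,0,0.04]],[0.094,[-0.2,-0.235,0],[-0.002,0,0.048]]]}}

```text
time: 0.72
tool_pos: [0.2888, 0.2346, 0.2301]
ee_rot: [3.14, 0.0, 2.775]
wrist_force: [1.2, -0.5, -0.0]
width: 0.0945
finger_force: 0.0
```

{"api": "drive_tool", "payload": {"series": [[0.094,[-0.04,-0.047,0.005],[0,0,0]],[0.094,[-0.08,-0.094,0.01],[0,0,0]],[0.094,[-0.12,-0.141,0.015],[0,0,0]],[0.094,[-0.16,-0.188,0.02],[0,0,0]],[0.094,[-0.2,-0.235,0.025],[0,0,0]]]}}

```text
time: 1.35
tool_pos: [0.3911, -0.0566, 0.2046]
ee_rot: [3.139, 0.0, 2.774]
wrist_force: [1.1, 0.7, 0.1]
width: 0.0936
finger_force: 0.0
```

Run:
```python
from h import *
print(robot.get_obs()["tool_pos"],rel([.4262,-.1028,.205],down(2.775)),rel([.4262,-.1028,.136],down(2.775)))
```

```text
[ 0.3911 -0.0566  0.2046] (array([-0.0493, -0.0305, -0.0004]), array([ 0.0026,  0.0003, -0.0008])) (array([-0.0493, -0.0307,  0.0686]), array([ 0.0026,  0.0003, -0.0008]))
```

{"api": "drive_tool", "payload": {"series": [[0.094,[-0.025,-0.015,0],[0.0026,0,0]],[0.094,[-0.049,-0.0305,0],[0.0026,0,0]],[0.094,[-0.049,-0.0305,0.034],[0.0026,0,0]],[0.094,[-0.049,-0.0305,0.0685],[0.0026,0,0]],[0.094,[-0.049,-0.0305,0.0685],[0.0026,0,0]]]}}

```text
time: 1.98
tool_pos: [0.4236, -0.0997, 0.1332]
ee_rot: [-3.141, -0.008, 2.775]
wrist_force: [-0.4, 0.5, 0.1]
width: 0.0937
finger_force: 0.0
```

Run:
```python
from h import *
print(rel([.4262,-.1028,.136],down(2.775)))
i=np.hstack([cv2.resize(imaging.snapshot(n)[y:y+100,x:x+66,::-1],(396,600),interpolation=cv2.INTER_CUBIC) for n,x,y in(("side",350,150),("top",300,250))])
cv2.imwrite("pics/g.png",i)
```

```text
(array([-0.0035, -0.0019, -0.0029]), array([-0.0006, -0.0078, -0.0004]))
```

View pics/g.png

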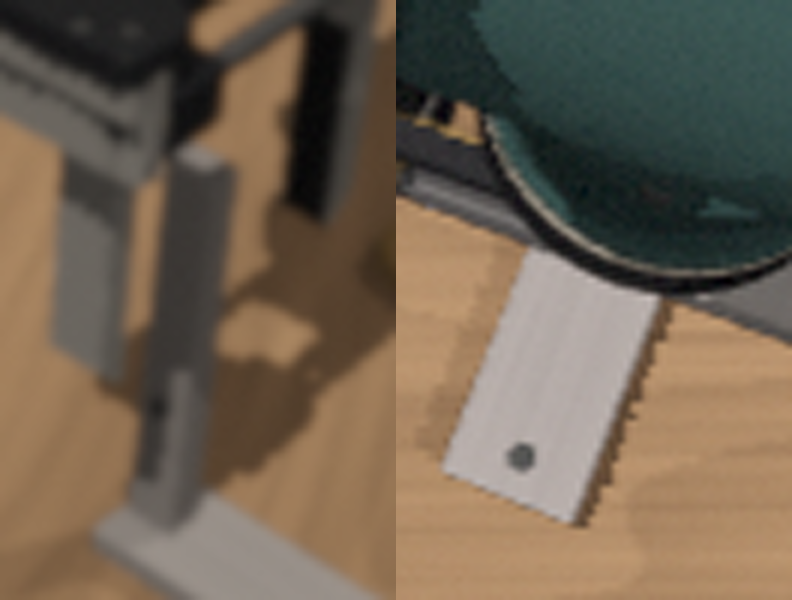

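The fingers straddle the post at side crop (190,250), and the foot is untouched. I'll make a small correction and close.

{"api": "drive_tool", "payload": {"series": [[0.094,[-0.002,-0.001,-0.001],[0,0,0]],[0.0,[-0.002,-0.001,-0.001],[0,0,0]],[0.0,[-0.002,-0.001,-0.001],[0,0,0]],[0.0,[-0.002,-0.001,-0.001],[0,0,0]],[0.0,[-0.002,-0.001,-0.001],[0,0,0]]]}}

```text
time: 2.7
tool_pos: [0.4274, -0.1021, 0.1375]
ee_rot: [-3.141, -0.0, 2.775]
wrist_force: [-0.2, 0.3, -0.8]
width: 0.0575
finger_force: 0.0
```

{"api": "drive_tool", "payload": {"series": [[0.0,[0,0,0],[0,0,0]],[0.0,[0,0,0],[0,0,0]],[0.0,[0,0,0],[0,0,0]]]}}

```text
time: 3.08
tool_pos: [0.4274, -0.1021, 0.1374]
ee_rot: [-3.141, -0.0, 2.775]
wrist_force: [-0.2, -0.5, 0.2]
width: 0.0273
finger_force: 0.0
```

{"api": "drive_tool", "payload": {"series": [[0.0,[0,0,0],[0,0,0]],[0.0,[0,0,0],[0,0,0]],[0.0,[0,0,0],[0,0,0]],[0.0,[0,0,0],[0,0,0]]]}}

```text
time: 3.58
tool_pos: [0.4274, -0.1021, 0.1374]
ee_rot: [-3.141, -0.0, 2.775]
wrist_force: [-0.8, -0.6, -1.0]
width: 0.0138
finger_force: 30.0
```

```bash
cat >> h.py <<'E'
CASE=np.array([.6235,.1992,0])
def goal(ox,oz,deg,g=.1315,off=(0,0),yaw=0.):
    "TCP pose for bracket at case (ox,oz mm), tilted toe down; TCP is g+.. up the post"
    Rb=R.from_euler("z",yaw)*R.from_euler("y",-deg,degrees=True)
    p=CASE+[ox/1e3+off[0],off[1],oz/1e3]+Rb.apply([0,0,g])
    return p,Rb*R.from_euler("xyz",[np.pi,0,np.pi])
E
python3 - <<'E'
from h import *
o=robot.get_obs(); print(o["width"],o["finger_force"],o["tool_pos"])
for w in [(22,200,0),(22,185,52),(22,160,52)]:
    p,r=goal(*w,g=.1375); print(p,rel(p,r))
E
```

```text
0.013816367824238573 29.976955354213715 [ 0.4274 -0.1021  0.1374]
[0.6455 0.1992 0.3375] (array([-0.0955,  0.3594, -0.2003]), array([-0.0005, -0.0002, -0.3668]))
[0.5371 0.1992 0.2697] (array([ 0.0057,  0.3206, -0.1324]), array([-0.1668, -0.8973, -0.341 ]))
[0.5371 0.1992 0.2447] (array([ 0.0057,  0.3206, -0.1074]), array([-0.1668, -0.8973, -0.341 ]))
```

{"api": "drive_tool", "payload": {"series": [[0.0,[0,0,-0.04],[0,0,0]],[0.0,[0,0,-0.09],[0,0,-0.09]],[0.0,[-0.01,0.04,-0.14],[0,0,-0.18]],[0.0,[-0.03,0.09,-0.18],[0,0,-0.27]],[0.0,[-0.045,0.14,-0.2],[0,0,-0.366]]]}}

```text
time: 4.2
tool_pos: [0.5209, 0.0131, 0.3396]
ee_rot: [-3.14, 0.003, -3.141]
wrist_force: [0.6, -0.9, -2.6]
width: 0.0136
finger_force: 30.0
```

Run:
```python
from h import *
o=robot.get_obs(); print(o["width"],o["finger_force"],o["tool_pos"],o["joint_positions"])
for w in [(22,200,0),(22,200,20),(22,190,52),(22,160,52)]:
    p,r=goal(*w,g=.1375); print(p,rel(p,r))
```

```text
0.013636534626853927 29.998807311058044 [0.5209 0.0131 0.3396] [-0.0831  0.0248  1.2217 -0.001   1.8919 -1.6548]
[0.6455 0.1992 0.3375] (array([-0.1247,  0.186 ,  0.0023]), array([-0.0013,  0.0031,  0.0006]))
[0.5985 0.1992 0.3292] (array([-0.0777,  0.1861,  0.0104]), array([-0.0011, -0.346 ,  0.0009]))
[0.5371 0.1992 0.2747] (array([-0.0162,  0.1862,  0.0648]), array([-0.0009, -0.9045,  0.0012]))
[0.5371 0.1992 0.2447] (array([-0.0161,  0.1862,  0.0948]), array([-0.0009, -0.9045,  0.0012]))
```

{"api": "drive_tool", "payload": {"series": [[0.0,[-0.004,0.037,0.0],[0,-0.18,0]],[0.0,[-0.008,0.074,0.005],[0,-0.36,0]],[0.0,[-0.012,0.111,0.01],[0,-0.54,0]],[0.0,[-0.016,0.148,0.02],[0,-0.72,0]],[0.0,[-0.016,0.186,0.035],[0,-0.9,0]]]}}

```text
time: 4.82
tool_pos: [0.5353, 0.1993, 0.3027]
ee_rot: [3.14, 0.906, 3.14]
wrist_force: [2.1, -1.7, -3.2]
width: 0.0137
finger_force: 30.0
```

{"api": "drive_tool", "payload": {"series": [[0.0,[0,0,0],[0,0,0]],[0.0,[0,0,0],[0,0,0]],[0.0,[0,0,0],[0,0,0]]]}}

```text
time: 5.2
tool_pos: [0.5378, 0.1977, 0.3067]
ee_rot: [3.139, 0.905, 3.136]
wrist_force: [1.2, -0.3, -1.2]
width: 0.0141
finger_force: 30.0
```

Run:
```python
from h import *
o=robot.get_obs(); print(o["width"],o["finger_force"],o["tool_pos"],o["ee_rot"],o["joint_positions"])
for w in [(22,220,52),(22,160,52)]:
    p,r=goal(*w,g=.1375); print(p,rel(p,r))
i=np.hstack([cv2.resize(imaging.snapshot(n)[y:y+150,x:x+100,::-1],(400,600),interpolation=cv2.INTER_CUBIC) for n,x,y in(("side",130,190),("top",80,90))])
cv2.imwrite("pics/t.png",cv2.convertScaleAbs(i,alpha=1.5,beta=20))
```

```text
0.014064311648282367 29.998485445976257 [0.5378 0.1977 0.3067] [3.1386 0.9046 3.1359] [ 0.4478 -0.3793  1.8728 -0.4711  0.8525 -0.9551]
[0.5371 0.1992 0.3047] (array([0.002 , 0.0015, 0.0007]), array([-0.0015, -0.003 , -0.0035]))
[0.5371 0.1992 0.2447] (array([0.0492, 0.0014, 0.0378]), array([-0.0015, -0.003 , -0.0035]))
```

View pics/t.png

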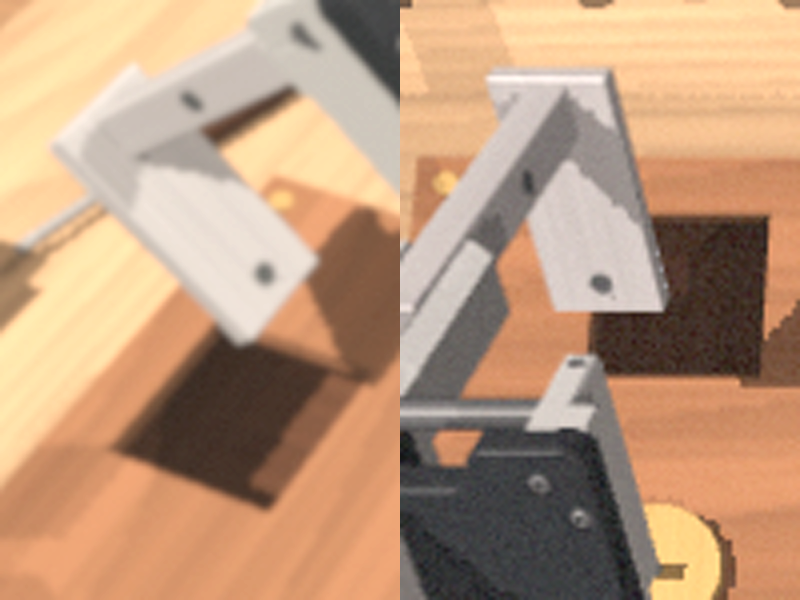

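The bracket is held, tilted, with no visible slip. The toe corners are at side (209.5,255.5) and (190.8,276.3), top (146.5,167) and (118.8,167.8). I'll check them against the expected values.

Run:
```python
from h import *
a=tri((209.5,255.5),(146.5,167)); b=tri((190.8,276.3),(118.8,167.8)); print(a,b)
m=(a[0]+b[0])/2; o=robot.get_obs(); Rt=R.from_euler("xyz",o["ee_rot"])
print("tool-frame toe",Rt.inv().apply(m-o["tool_pos"]),"expected upper edge ~",[.078,0,.1275])
W=[(22,160,52),(22,130,54),(16,105,52),(9,88,45),(9,70,30),(9,62,20),(5,50,10),(0,40,0),(0,20,0),(0,10,0)]
p0,R0=o["tool_pos"],Rt
from plan import clear
for i,w in enumerate(W):
    p,r=goal(*w,g=.1375,off=(0,0)); print(w,round(clear(w[0],w[1],np.radians(w[2])),1),*rel(p,r,p0,R0))
    if i in(2,): p0,R0=p,r
```

```text
(array([0.5902, 0.1776, 0.1651]), np.float64(0.00109400957011217)) (array([0.591 , 0.2186, 0.1643]), np.float64(0.0012721190586238006))
tool-frame toe [0.0782 0.0006 0.129 ] expected upper edge ~ [0.078, 0, 0.1275]
(22, 160, 52) 10.7 [0.0484 0.0017 0.0375] [-0.002  -0.0039 -0.0036]
(22, 130, 54) 9.1 [0.0768 0.0016 0.0562] [-0.002  -0.0388 -0.0036]
(16, 105, 52) 17.3 [0.0954 0.0015 0.0668] [-0.002  -0.0039 -0.0036]
(9, 88, 45) 18.1 [ 0.0009 -0.      0.006 ] [0.     0.1222 0.    ]
(9, 70, 30) 17.5 [-0.0196 -0.      0.026 ] [0.    0.384 0.   ]
(9, 62, 20) 20.0 [-0.0347 -0.      0.0419] [0.     0.5585 0.    ]
(5, 50, 10) 23.1 [-0.0419 -0.      0.0605] [0.    0.733 0.   ]
(0, 40, 0) 26.0 [-0.0473 -0.      0.0803] [0.     0.9076 0.    ]
(0, 20, 0) 12.0 [-0.0315 -0.      0.0926] [0.     0.9076 0.    ]
(0, 10, 0) 2.0 [-0.0236 -0.      0.0987] [0.     0.9076 0.    ]
```

Run:
```python
from h import *
from plan import clear
o=robot.get_obs(); p0,R0=o["tool_pos"],R.from_euler("xyz",o["ee_rot"])
W=[(29,185,56),(29,160,58),(29,142,59),(25,125,58),(19,110,54)]
prev=None
for w in W:
    w=np.array(w)
    c=min(clear(*(v[:2]),np.radians(v[2])) for v in np.linspace(w if prev is None else prev,w,5)); prev=w
    p,r=goal(*w,g=.1375); print(w,round(c,1),*rel(p,r,p0,R0))
p0,R0=p,r
for w in [(15,100,49),(10,86,42),(9,74,33),(9,66,25),(9,62,20)]:
    w=np.array(w); c=min(clear(*(v[:2]),np.radians(v[2])) for v in np.linspace(prev,w,5)); prev=w
    p,r=goal(*w,g=.1375); print(w,round(c,1),*rel(p,r,p0,R0))
```

```text
[ 29 185  56] 34.9 [0.034  0.0017 0.0279] [-0.0021 -0.0737 -0.0035]
[ 29 160  58] 15.9 [0.0585 0.0016 0.0438] [-0.0021 -0.1086 -0.0035]
[ 29 142  59] 14.7 [0.075  0.0016 0.0552] [-0.0022 -0.1261 -0.0035]
[ 25 125  58] 15.7 [0.0884 0.0016 0.0623] [-0.0021 -0.1086 -0.0035]
[ 19 110  54] 18.4 [0.0944 0.0015 0.0662] [-0.002  -0.0388 -0.0036]
[ 15 100  49] 17.3 [-0.0015 -0.      0.0032] [0.     0.0873 0.    ]
[10 86 42] 16.2 [-0.0039 -0.      0.0098] [0.     0.2094 0.    ]
[ 9 74 33] 16.0 [-0.0143 -0.      0.0222] [0.     0.3665 0.    ]
[ 9 66 25] 16.3 [-0.0252 -0.      0.035 ] [0.     0.5061 0.    ]
[ 9 62 20] 19.2 [-0.0322 -0.      0.0436] [0.     0.5934 0.    ]
```

{"api": "drive_tool", "payload": {"series": [[0.0,[0.034,0.0017,0.028],[-0.002,-0.074,-0.0035]],[0.0,[0.0585,0.0016,0.044],[-0.002,-0.109,-0.0035]],[0.0,[0.075,0.0016,0.055],[-0.002,-0.126,-0.0035]],[0.0,[0.0885,0.0016,0.0625],[-0.002,-0.109,-0.0035]],[0.0,[0.0945,0.0015,0.066],[-0.002,-0.039,-0.0035]]]}}

```text
time: 5.92
tool_pos: [0.5286, 0.1992, 0.1857]
ee_rot: [-3.136, 0.934, -3.135]
wrist_force: [0.8, 0.0, -1.0]
width: 0.0138
finger_force: 30.0
```

{"api": "drive_tool", "payload": {"series": [[0.0,[-0.0015,0,0.003],[0,0.087,0]],[0.0,[-0.004,0,0.01],[0,0.21,0]],[0.0,[-0.014,0,0.022],[0,0.366,0]],[0.0,[-0.025,0,0.035],[0,0.506,0]],[0.0,[-0.025,0,0.035],[0,0.506,0]]]}}

```text
time: 6.55
tool_pos: [0.5767, 0.1995, 0.19]
ee_rot: [-3.141, 0.438, -3.141]
wrist_force: [0.3, -0.1, -2.1]
width: 0.0136
finger_force: 30.0
```

Run:
```python
from h import *
o=robot.get_obs(); print(o["width"],o["finger_force"],o["wrist_force"])
p,r=goal(9,66,25,g=.1375);print(rel(p,r))
for w in [(9,58,16),(7,48,8),(2,40,2),(0,32,0),(0,24,0)]:
    p,r=goal(*w,g=.1375); print(w,*rel(p,r))
i=np.hstack([cv2.resize(imaging.snapshot(n)[y:y+150,x:x+100,::-1],(400,600),interpolation=cv2.INTER_CUBIC) for n,x,y in(("side",130,190),("top",80,90))])
cv2.imwrite("pics/u.png",cv2.convertScaleAbs(i,alpha=1.5,beta=20))
```

```text
0.01362583832552124 29.99951720237732 [ 0.2857 -0.0852 -2.116 ]
(array([ 0.0018, -0.0003, -0.0015]), array([-0.    ,  0.0016,  0.0002]))
(9, 58, 16) [-0.0163 -0.0003  0.0075] [-0.      0.1587  0.0002]
(7, 48, 8) [-0.0289 -0.0003  0.02  ] [-0.0001  0.2984  0.0002]
(2, 40, 2) [-0.0345 -0.0003  0.0301] [-0.0001  0.4031  0.0002]
(0, 32, 0) [-0.0337 -0.0003  0.0384] [-0.0001  0.438   0.0002]
(0, 24, 0) [-0.0303 -0.0003  0.0457] [-0.0001  0.438   0.0002]
```

View pics/u.png

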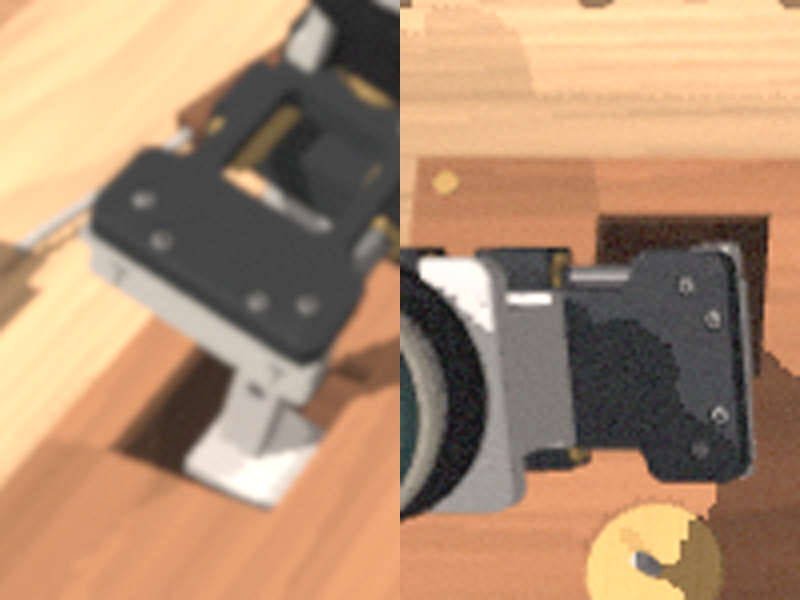

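The foot, at side crop (255,450), is under the deck with the tilt still on and no contact force. I'll right the bracket now.

{"api": "drive_tool", "payload": {"series": [[0.0,[-0.016,0,0.0075],[0,0.159,0]],[0.0,[-0.029,0,0.02],[0,0.298,0]],[0.0,[-0.0345,0,0.03],[0,0.403,0]],[0.0,[-0.0335,0,0.0385],[0,0.438,0]],[0.0,[-0.0305,0,0.0455],[0,0.438,0]]]}}

```text
time: 7.28
tool_pos: [0.6179, 0.2002, 0.1572]
ee_rot: [-3.139, -0.005, -3.138]
wrist_force: [-0.4, -0.2, -1.6]
width: 0.0138
finger_force: 30.0
```

{"api": "drive_tool", "payload": {"series": [[0.0,[0,0,0.004],[0,0,0]],[0.0,[0,0,0.008],[0,0,0]],[0.0,[0,0,0.01],[0,0,0]],[0.0,[0,0,0.01],[0,0,0]]]}}

```text
time: 7.78
tool_pos: [0.6183, 0.2002, 0.1484]
ee_rot: [-3.14, -0.005, -3.139]
wrist_force: [-0.3, 0.6, -1.9]
width: 0.0139
finger_force: 30.0
```

Run:
```python
from h import *
o=robot.get_obs(); print(o["tool_pos"],o["ee_rot"],o["width"],o["finger_force"],o["wrist_force"],o["wrist_torque"])
for w in [(0,8,0)]:
    p,r=goal(*w,g=.1375); print(w,*rel(p,r))
```

```text
[0.6183 0.2002 0.1484] [-3.1396 -0.0048 -3.1385] 0.013886773767627245 29.999524354934692 [-0.3299  0.648  -1.8799] [ 0.0827 -0.0393 -0.0322]
(0, 8, 0) [-0.0052 -0.001   0.0029] [-0.002  -0.0048  0.0031]
```

Expected floor contact is about 3 mm lower, so I'll step down gently and centre by 5 mm.

{"api": "drive_tool", "payload": {"series": [[0.0,[-0.005,-0.001,0.0],[-0.002,-0.005,0.003]],[0.0,[-0.005,-0.001,0.001],[-0.002,-0.005,0.003]],[0.0,[-0.005,-0.001,0.002],[-0.002,-0.005,0.003]],[0.0,[-0.005,-0.001,0.002],[-0.002,-0.005,0.003]]]}}

```text
time: 8.28
tool_pos: [0.6234, 0.1991, 0.1459]
ee_rot: [-3.141, -0.001, 3.141]
wrist_force: [-0.2, 0.2, -1.9]
width: 0.0137
finger_force: 30.0
```

{"api": "drive_tool", "payload": {"series": [[0.0,[0,0,0.0005],[0,0,0]],[0.0,[0,0,0.001],[0,0,0]],[0.0,[0,0,0.001],[0,0,0]]]}}

```text
time: 8.65
tool_pos: [0.6235, 0.1992, 0.1455]
ee_rot: [3.142, 0.0, -3.142]
wrist_force: [-0.2, 0.5, -0.8]
width: 0.014
finger_force: 30.0
```

{"api": "drive_tool", "payload": {"series": [[0.0,[0,0,0.001],[0,0,0]],[0.0,[0,0,0.001],[0,0,0]]]}}

```text
time: 8.9
tool_pos: [0.6236, 0.1991, 0.1455]
ee_rot: [3.141, 0.001, 3.142]
wrist_force: [-2.1, -0.3, 4.6]
width: 0.0137
finger_force: 30.0
```

The foot is on the floor, with 4.6 N pushing up. I'll release and rise.

{"api": "drive_tool", "payload": {"series": [[0.02,[0,0,0],[0,0,0]],[0.05,[0,0,0],[0,0,0]],[0.05,[0,0,0],[0,0,0]],[0.05,[0,0,0],[0,0,0]],[0.05,[0,0,0],[0,0,0]]]}}

```text
time: 9.52
tool_pos: [0.6235, 0.1991, 0.144]
ee_rot: [-3.142, -0.0, 3.141]
wrist_force: [-0.1, 0.4, -0.0]
width: 0.0496
finger_force: 0.0
```

{"api": "drive_tool", "payload": {"series": [[0.05,[0,0,-0.02],[0,0,0]],[0.05,[0,0,-0.06],[0,0,0]],[0.05,[0,0,-0.1],[0,0,0]],[0.05,[0.06,0,-0.14],[0,0,0]],[0.05,[0.12,0,-0.16],[0,0,0]]]}}

```text
time: 10.15
tool_pos: [0.5128, 0.1992, 0.3042]
ee_rot: [3.14, 0.004, 3.141]
wrist_force: [-0.6, -0.1, 1.0]
width: 0.0498
finger_force: 0.0
```

{"api": "drive_tool", "payload": {"series": [[0.05,[0.06,0,0],[0,0,0]],[0.05,[0.12,0,0],[0,0,0]],[0.05,[0.12,0,0],[0,0,0]],[0.05,[0.12,0,0],[0,0,0]]]}}

```text
time: 10.65
tool_pos: [0.3936, 0.1992, 0.3023]
ee_rot: [3.141, 0.003, -3.142]
wrist_force: [-0.3, -0.1, 0.6]
width: 0.0499
finger_force: 0.0
```

Run:
```python
from h import *
i=np.hstack([cv2.resize(imaging.snapshot(n)[y:y+150,x:x+100,::-1],(400,600),interpolation=cv2.INTER_CUBIC) for n,x,y in(("side",130,190),("top",80,90))])
cv2.imwrite("pics/v.png",cv2.convertScaleAbs(i,alpha=1.5,beta=20))
```

```text
(no output)
```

View pics/v.png

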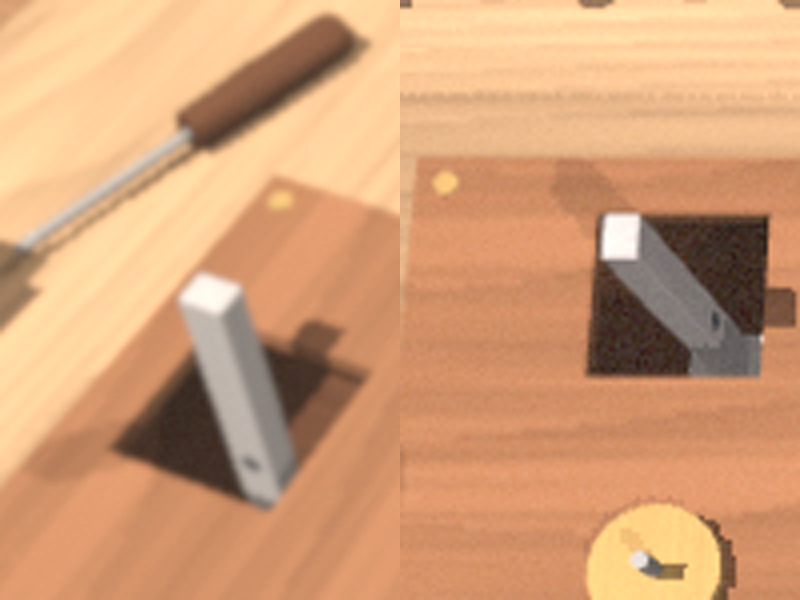

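The bracket is standing free. The post top is at side (182.5,263.3), top (135.3,149.3). I'll check the position and hand in if it is within limits.

Run:
```python
from h import *
x,e=tri((182.5,263.3),(135.3,149.3)); print(x-CASE,e)
if np.hypot(*(x-CASE)[:2])<.012 and abs(x[2]-.158)<.006: print(robot.close_job())
```

```text
[-0.0022 -0.0003  0.1572] 0.0005547564488215196
the job is handed in; nothing more can be done
None
```

The long-footed bracket stands in the case with its foot under the covered part and its post about 2 mm from the centre of the opening; it was lowered in the hand and let go, the short-footed bracket was not touched, and the job was handed in at about 11 s (no verdict returned).

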